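# Trip-test the orange guard switch of the injector tester

### The arm

A 6-joint arm with a two-finger parallel gripper is mounted at the origin on the work surface. World frame = base frame: x ahead of the robot, y to its left, z up, the work surface at z = 0. Lengths are in mm, angles in rad, forces in N, time in s.
With the tool pointing down it reaches from about 350 to 775 mm from the base axis. Payload 7.3 kg.
Tool frame: the origin (TCP) lies midway between the tips of the shut fingers; the grasp point (between the pads) lies 19 mm behind it (bot.tcp_to_grasp is the distance from the TCP to the grasp point, in mm); z points along the fingers, y is the line along which they close (so a half turn about z gives the same grasp; the last joint's range is limited). The gripper opens to 92 mm and grips with 3 to 60 N. Pads are 19 mm wide; open, the fingers measure 130 mm over their backs; the gripper's body (75 mm by 190 mm) begins 47 mm behind the grasp point.
Start: joints at [1.105, 0.342, 1.524, -0, 1.275, -0.146], TCP at [165.033, 498.406, 226.741] pointing down, gripper open.
Joint ranges: [-2.53, 2.53], [-0.77, 2.02], [0.04, 2.7], [-1, 4.14], [0.28, 2.66], [-3.11, 3.11]. Speed limits (rad/s): [2.57, 2.57, 3.14, 3.14, 3.14, 3.14].

### API

Orientations are given as [roll, pitch, yaw] about the fixed x, y, z axes, in that order (R = Rz(yaw) Ry(pitch) Rx(roll)).
In Python, from plant import bot, viewer gives the robot as it stands. The module is installed in compiled form; this text tells all that it offers.
- The arm moves only by the shell command python3 -m handwheel 'ROWS'. ROWS is text: rows parted by semicolons, each of 7 numbers parted by spaces: the shift along the tool's x, y, z scaled (see below), then the turn, a rotation vector about the tool's x, y, z scaled (see below), then the opening, from -1 (shut) to 1 (fully open), so that 0 is half open. In form: tx ty tz rx ry rz gripper; .... A call has 1 to 8 rows; each row is the pose to reach, as a shift and turn from the pose commanded when the call began, along the tool's axes at that moment, turning the shorter way round; what a row does not reach only later rows make up. The controller multiplies each number of a shift by 10 cm and each number of a turn by pi rad. A row lasts 1/12 s, in which the tool goes at most 41.7 mm and 7.16 degrees, less where a joint would pass 70% of its speed; a pose out of reach is approached as far as the arm can. A call with a number of a shift or a turn outside -1 to 1 is refused whole. A call with a gripper value outside its range is refused whole. The fingers move at their own pace and stop on an object; the grip force is fixed at half the most. Time passes only in rows, so rows that repeat a pose let the fingers close. It gives the time, the measured TCP pose, the force, the opening and the grip force at its end, in the units of the state.
- bot.get_obs(): the state, without advancing time (a new reading comes with each control period).
- viewer.capture(name): name is "side" or "top"; returns a dict with "frame" (384x512x3 uint8, red, green, blue), "fov_y" (degrees; the focal length in pixels is half the picture's height over the tangent of half this angle, whatever the lens; pixels are square), "cx", "cy" (the principal point, pixels), "T" (4x4, takes a point from camera to world coordinates). Camera axes: x right, y down, z forward; pixel columns grow to the right and rows downward; lengths in mm; the calibration is good to about 2 mm. A picture is of the moment at which its call begins. There is no depth.
- bot.close_job(): hands the job in; it is judged then, once.
Trained networks look in a picture, given as the dict that the camera call returned (one of the last four; its "shot" number tells which), for a name from the list of things; names that differ only in an ending like _2 or _b are one class to them, and where a whole thing is asked for, a point or a joint stands for the part that bears it (a point fixed in the world has none). Each returns a list of dicts, best first, with "score" (0 to 1); they miss things now and then, are a little off and sometimes report something else, mostly with a low value. They report only what shows in the picture. A call takes as long as a camera call. They do not tell look-alikes from the thing itself.
- viewer.recognise(target, picture): "centre" ([column, row] in pixels, amid what is visible of it).
- viewer.cut_out(target, picture): "pixels" (384x512 bool, what is visible of it) and "centre" ([column, row] in pixels, amid what is visible of it).
The state is a dict: "time": time; "joint_positions": joint angles; "dq": joint speeds; "tau": joint torques, N m; "tool_pos": TCP position; "tcp_rot": TCP orientation; "contact_force": force on the tool from outside, world axes, zero at the start; "moment": the same for the moment, N m; "grip_width": finger opening in mm; "finger_force": force on a finger pad.
Only numpy, scipy, OpenCV 4.12 (cv2) and the standard library are available. Lean on these libraries where they do the work, as an engineer would, in place of code of your own. Each camera call takes 0.05 s, during which the arm holds its last target. There are 200 camera calls.

### The job

Three roller-lever limit switches for the injector tester's guards stand on the bench for testing. Trip the one with the orange roller: push its roller arm sideways, away from its yellow stop, until it is well over and has tripped, then let it spring back upright. Leave the arms of the blue and the green switch alone.

Things in the scene. Friction and masses are not known exactly. Their poses are not given: they have to be found in the camera images.
- orange_roller (a point): Centre of the orange roller (22 mm diameter, 12 mm wide) atop the orange switch's steel arm (12 x 5 mm), 166 mm above the bench, top of roller 177 mm. The point turns with the arm: at rest its z is up, its level y is the way to push (away from the yellow stop), its level x runs along the roller's axis away from the housing. The level pivot lies 70 mm below the roller centre.
- orange_arm (a joint): Swing of the orange switch's arm, rad: 0 upright against its stop, growing towards +y of the switch. Trips at 0.5 (roller then 34 mm sideways, 9 mm down); end stop at 1.15. A spring returns it to 0 when let go; at the roller it takes 1.5 N to start, 4 N to trip, 7 N at the end stop.
- orange_switch: Orange switch, fixed to the bench: steel foot 90 x 110 x 8 mm, grey housing 36 x 42 mm with black head, 114 mm high. Origin under the foot's centre, z up; the arm stands on its +x side (roller centre 38 mm out) and swings to its +y. Small yellow stop block at the arm's -y side, top 123 mm above the bench. Its +x points up to 50 degrees either side of straight away from the robot.
- blue_arm (a joint): Swing of the arm of the like switch with the blue roller, rad, 0 upright; not to be moved. It may stand left, right or in the middle.
- green_arm (a joint): Swing of the arm of the like switch with the green roller, rad, 0 upright; not to be moved.
There are look-alikes about, which are no part of the job. What is shaped like the orange_switch but red is not meant.

How it is judged:
By the outcome, as a careful person would: the job done as asked, in the order asked, and still so for the second after the job is handed in, with the robot touching nothing.
It also fails if it takes over 32 s, if anything falls off the work surface, if the arm or the gripper's body presses on something with over 40 N, if the wrist force passes 120 N, or if a joint passes its speed limit or range.

## Working session

There is one attempt and no reset: what is moved stays moved. The work goes in short steps, Python scripts to look and compute and a shell command to move; the robot and the scene stay as the last step left them, time stands still between calls to the robot, and variables do not carry over. Pictures are saved under pics/ and viewed, at most 10 in all, crops included, and the job is handed in when it is done.

```bash
mkdir -p pics; cat > h.py <<'E'
import numpy as np,cv2
from plant import bot,viewer
def f(p): return p["frame"].shape[0]/2/np.tan(np.radians(p["fov_y"])/2)
def ray(p,uv):
    d=np.array([(uv[0]-p["cx"])/f(p),(uv[1]-p["cy"])/f(p),1]);T=np.array(p["T"]);return T[:3,3],T[:3,:3]@d
def atz(p,uv,z):
    o,d=ray(p,uv);return o+d*(z-o[2])/d[2]
def tri(p,a,q,b):
    A=[];B=[]
    for o,d in (ray(p,a),ray(q,b)):
        d=d/np.linalg.norm(d);M=np.eye(3)-np.outer(d,d);A.append(M);B.append(M@o)
    return np.linalg.lstsq(np.vstack(A),np.hstack(B),rcond=None)[0]
def proj(p,X):
    T=np.array(p["T"]);c=T[:3,:3].T@(np.array(X)-T[:3,3]);return [c[0]/c[2]*f(p)+p["cx"],c[1]/c[2]*f(p)+p["cy"]]
E
python3 - <<'E'
from h import *
ims=[]
for n in("side","top"):
    p=viewer.capture(n);cv2.imwrite(f"pics/{n}0.png",p["frame"][:,:,::-1])
    print(n,np.round(np.array(p["T"]),2).tolist(),p["fov_y"],p["cx"],p["cy"])
    for t in("orange_roller","orange_switch"):
        for r in viewer.recognise(t,p):print(t,np.round(r["centre"]),round(r["score"],2),np.round(atz(p,r["centre"],166 if "roll" in t else 60)))
o=bot.get_obs();print(o["time"],o["tool_pos"],o["tcp_rot"])
E
```

```text
side [[0.67, -0.55, 0.49, 51.16], [-0.74, -0.49, 0.46, -417.61], [-0.01, -0.68, -0.74, 801.06], [0.0, 0.0, 0.0, 1.0]] 55.586821108085765 254.81620096618263 191.4287002484026
orange_roller [183. 136.] 0.57 [500. 265. 166.]
orange_roller [202. 181.] 0.55 [417.  99. 166.]
orange_roller [252. 239.] 0.5 [ 373. -107.  166.]
orange_switch [200. 220.] 0.9 [381.  84.  60.]
orange_switch [185. 172.] 0.88 [472. 250.  60.]
orange_switch [261. 280.] 0.81 [ 357. -148.   60.]
orange_switch [257. 165.] 0.81 [632. 112.  60.]
top [[0.01, -0.97, 0.23, 313.27], [-1.0, -0.01, 0.0, 6.44], [-0.0, -0.23, -0.97, 983.22], [0.0, 0.0, 0.0, 1.0]] 52.77054390255271 253.15013109849468 192.04953406694133
orange_roller [128. 183.] 0.6 [525. 282. 166.]
orange_roller [196. 120.] 0.45 [673. 140. 166.]
orange_switch [308. 262.] 0.83 [ 362. -121.   60.]
orange_switch [216. 248.] 0.74 [394.  97.  60.]
orange_switch [207. 149.] 0.64 [643. 127.  60.]
orange_switch [149. 207.] 0.62 [492. 263.  60.]
0.3 [164.99124142 498.27510203 226.47929625] [-3.14108182e+00 -6.38839254e-05  2.82174953e+00]
```

View pics/side0.png

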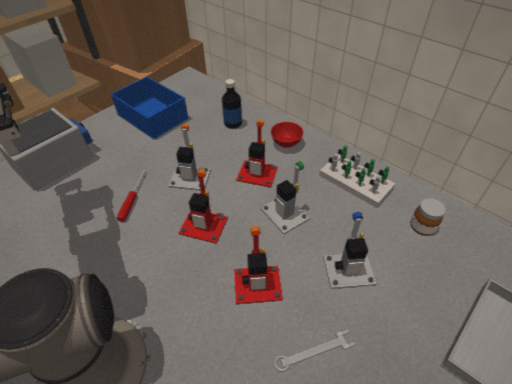

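View pics/top0.png

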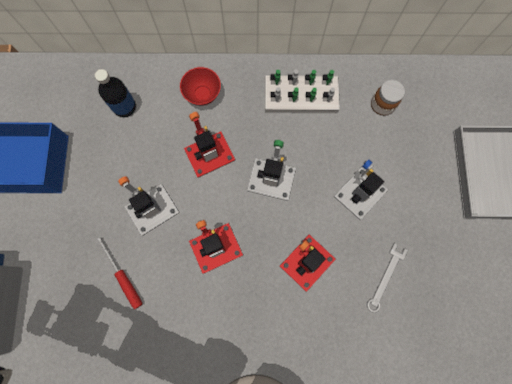

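The non-red switch with the orange roller is at side (185,128..185) and top (125,182)/(150,208). The red ones are look-alikes. I'll zoom in on it.

```bash
python3 - <<'E'
from h import *
P={}
for n,b in(("side",(150,110,80,90)),("top",(105,165,80,80))):
    p=P[n]=viewer.capture(n);x,y,w,h=b
    c=cv2.resize(p["frame"][y:y+h,x:x+w],None,fx=5,fy=5,interpolation=2);P[n+"c"]=c
    hsv=cv2.cvtColor(p["frame"],cv2.COLOR_RGB2HSV)
    for nm,lo,hi in(("orange",(5,150,120),(17,255,255)),("yellow",(18,130,90),(32,255,255))):
        m=cv2.inRange(hsv,lo,hi);k=np.zeros_like(m);k[y:y+h,x:x+w]=m[y:y+h,x:x+w]
        v,u=np.nonzero(k);P[n+nm]=(u.mean(),v.mean());print(n,nm,len(u),P[n+nm],u.min(),u.max(),v.min(),v.max())
    for r in viewer.cut_out("orange_switch",p):
        if b[0]<r["centre"][0]<b[0]+w and b[1]<r["centre"][1]<b[1]+h: print(r["centre"],r["score"])
a,b=P["sidec"],P["topc"];H=max(len(a),len(b))
pad=lambda c:cv2.copyMakeBorder(c,0,H-len(c),0,0,0)
cv2.imwrite("pics/z.png",np.hstack([pad(a),pad(b)])[:,:,::-1])
for nm in("orange","yellow"):print(nm,tri(P["side"],P["side"+nm],P["top"],P["top"+nm]))
E
```

```text
side orange 61 (np.float64(196.31147540983608), np.float64(157.72131147540983)) 182 205 124 191
side yellow 15 (np.float64(199.0), np.float64(169.86666666666667)) 190 207 143 194
[187.0, 170.6] 0.96
top orange 47 (np.float64(122.85106382978724), np.float64(180.06382978723406)) 119 127 177 184
top yellow 9 (np.float64(139.44444444444446), np.float64(188.66666666666666)) 138 141 187 190
[149.1, 207.2] 0.73
orange [590.10769804 361.06544502 -33.5271123 ]
yellow [567.13531919 319.98497206 -47.26567535]
```

View pics/z.png

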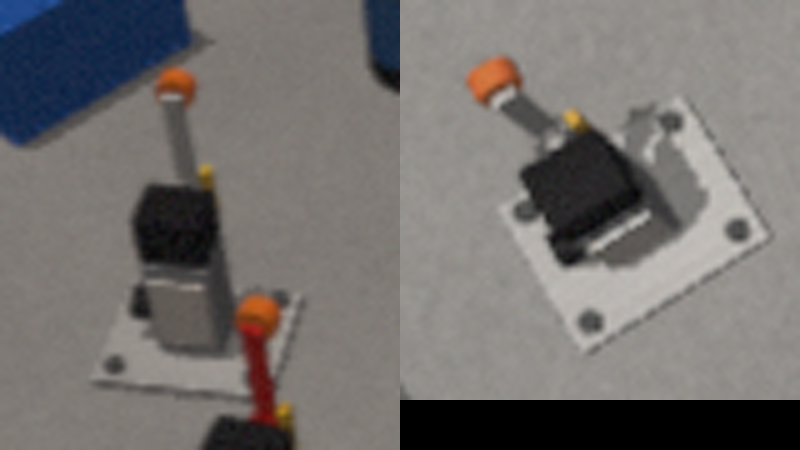

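The roller is at side (185,127) and top (124,181). The yellow stop is at side (191,145) and top (140,189), which puts it on the world-right side of the arm. Next I'll triangulate these and use the foot corners for the yaw.

```bash
python3 - <<'E'
from h import *
s=viewer.capture("side");t=viewer.capture("top")
r=tri(s,(185.2,127),t,(124,181));y=tri(s,(191.2,145.4),t,(139.8,189.2))
print("roller",r,atz(s,(185.2,127),166),atz(t,(124,181),166),"stop",y)
C=np.array([atz(t,c,8) for c in((161,184.2),(179,212.2),(142.4,235.4),(124.6,206.2))]);print(C.round(),C.mean(0))
print([np.linalg.norm(C[i]-C[(i+1)%4]).round() for i in range(4)])
for a,b in((3,0),(0,1),(2,1),(3,2)): d=C[b]-C[a];print(a,b,np.degrees(np.arctan2(d[1],d[0])))
o=C.mean(0);d=r-o;print("to roller",d,np.degrees(np.arctan2(d[1],d[0])))
ob=bot.get_obs();print(ob["tool_pos"],ob["tcp_rot"],ob["time"])
# other rollers
for n,a in(("red near",(202,174)),): print(n,atz(s,a,166))
for n,a in(("red top",(202,224)),("redfar",(195,117)),("green",(279,144)),("bottle",(103,76))): print(n,atz(t,a,166))
E
```

```text
roller [528.93757975 290.56374342 168.5109044 ] [530.981008   293.29087124 166.        ] [529.45846631 291.52792939 166.        ] stop [523.89979403 270.9479916  115.04674247]
[[563. 250.   8.]
 [490. 199.   8.]
 [430. 288.   8.]
 [504. 340.   8.]] [496.70114132 269.08517959   8.        ]
[np.float64(89.0), np.float64(108.0), np.float64(91.0), np.float64(108.0)]
3 0 -56.77070883398247
0 1 -145.4946249310431
2 1 -56.118258131478264
3 2 -145.5915144887238
to roller [ 32.23643843  21.47856383 160.5109044 ] 33.6748128551749
[165.02384148 498.40528243 226.74455774] [ 3.14152095e+00 -7.16606371e-07  2.82179218e+00] 0.6
red near [434.52459629 116.6884997  166.        ]
red top [435.86860402 117.48708022 166.        ]
redfar [681.00839949 142.53701708 166.        ]
green [617.17086755 -47.94249517 166.        ]
bottle [782.86609758 361.85121141 166.        ]
```

The estimates agree: roller at about (529,291,166) and switch +x yaw at about 34.5°, so the push direction is 124.5°. I'll turn the tool so its x axis lies along the push, with the fingers shut. Then I'll approach a point 55 mm short of the roller on the stop side, at the current height.

```bash
python3 -m handwheel '-1 -0.25 0 0 0 0.208 -1;-1 -0.25 0 0 0 0.208 -1;-1 -0.25 0 0 0 0.208 -1;-1 -0.25 0 0 0 0.208 -1;-1 -0.25 0 0 0 0.208 -1;-1 -0.25 0 0 0 0.208 -1;-1 -0.25 0 0 0 0.208 -1;-1 -0.25 0 0 0 0.208 -1'
for i in 1; do python3 -m handwheel '-0.84 0.36 0 0 0 0 -1;-0.84 0.36 0 0 0 0 -1;-0.84 0.36 0 0 0 0 -1;-0.84 0.36 0 0 0 0 -1'; done
```

```text
time: 1.27
tool_pos: [252.1, 443.2, 226.8]
tcp_rot: [3.141, -0.0, 2.17]
contact_force: [0.3, 0.5, 0.2]
grip_width: 42.9
finger_force: 0.0
time: 1.6
tool_pos: [331.0, 392.9, 226.6]
tcp_rot: [3.141, 0.0, 2.166]
contact_force: [0.4, 0.1, 0.5]
grip_width: 16.5
finger_force: 0.0
```

```bash
python3 -m handwheel '-0.84 0.36 0 0 0 0 -1;-0.84 0.36 0 0 0 0 -1;-0.84 0.36 0 0 0 0 -1;-0.84 0.36 0 0 0 0 -1'
python3 -m handwheel '-0.84 0.36 0 0 0 0 -1;-0.84 0.36 0 0 0 0 -1;-0.84 0.36 0 0 0 0 -1;-0.84 0.36 0 0 0 0 -1'
python3 -m handwheel '-0.84 0.36 0 0 0 0 -1;-0.84 0.36 0 0 0 0 -1;-0.84 0.36 0 0 0 0 -1;-0.84 0.36 0 0 0 0 -1;-0.84 0.36 0 0 0 0 -1;-0.84 0.36 0 0 0 0 -1'
python3 - <<'E'
from h import *
im=[]
for n in("side","top"):
    p=viewer.capture(n);u,v=map(int,proj(p,(535,280,170)));c=p["frame"][max(0,v-50):v+50,u-50:u+50];im.append(cv2.resize(c,(400,400),interpolation=2))
cv2.imwrite("pics/n1.png",np.hstack(im)[:,:,::-1])
o=bot.get_obs();print(o["tool_pos"],o["tcp_rot"],o["grip_width"])
E
```

```text
time: 1.93
tool_pos: [407.1, 344.3, 226.5]
tcp_rot: [-3.141, -0.0, 2.166]
contact_force: [-0.6, -0.4, 0.2]
grip_width: 0.1
finger_force: 0.0
time: 2.27
tool_pos: [483.6, 295.7, 226.3]
tcp_rot: [-3.141, -0.0, 2.167]
contact_force: [-0.2, -0.1, -0.1]
grip_width: 0.2
finger_force: 0.0
time: 2.77
tool_pos: [558.2, 248.5, 226.8]
tcp_rot: [-3.141, -0.001, 2.171]
contact_force: [-0.7, -0.4, 0.2]
grip_width: 0.8
finger_force: 0.0
[558.60075886 248.14897689 227.10641741] [ 3.14149799e+00 -5.45984286e-04  2.17060849e+00] 0.20478720984563384
```

View pics/n1.png

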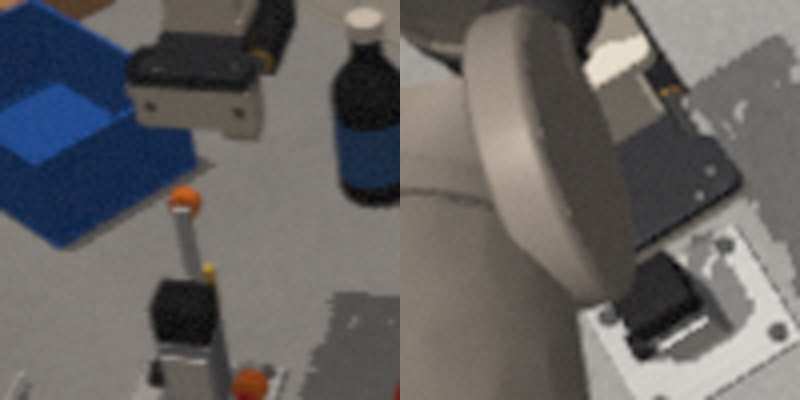

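The side crop shows the roller upright at crop (183,203). The gripper's geometry isn't clear in it, so I'll check with a wider view and the TCP marked.

```bash
python3 - <<'E'
from h import *
p=viewer.capture("side");o=bot.get_obs()
f_=p["frame"].copy();u,v=proj(p,o["tool_pos"]);cv2.drawMarker(f_,(int(u),int(v)),(255,0,255),0,5)
print(u,v,proj(p,(529,291,166)))
cv2.imwrite("pics/n2.png",cv2.resize(f_[0:200,90:350],None,fx=3,fy=3,interpolation=2)[:,:,::-1])
E
```

```text
200.66034072797567 110.71448897674176 [np.float64(185.19376115340356), np.float64(127.65452705098636)]
```

View pics/n2.png

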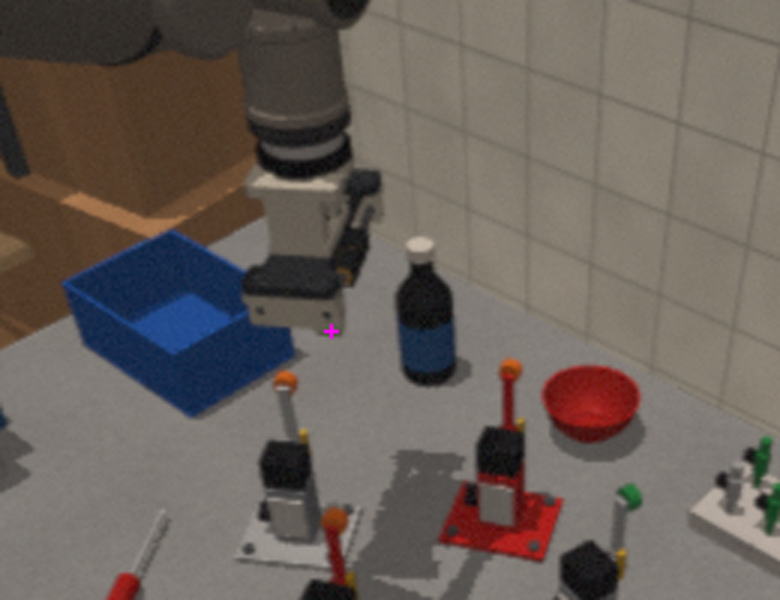

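The TCP marker (331,330) is on the finger tips, behind and to the right of the roller at (285,382), as planned. The TCP is 52 mm short of the roller with 0 mm lateral error. I'll descend to z≈138.

```bash
python3 -m handwheel '0 0 0.3 0 0 0 -1;0 0 0.6 0 0 0 -1;0 0 0.88 0 0 0 -1;0 0 0.88 0 0 0 -1;0 0 0.88 0 0 0 -1;0 0 0.88 0 0 0 -1'
python3 -m handwheel '0.1 0 0 0 0 0 -1;0.2 0 0 0 0 0 -1;0.3 0 0 0 0 0 -1;0.36 0 0 0 0 0 -1;0.42 0 0 0 0 0 -1;0.42 0 0 0 0 0 -1;0.42 0 0 0 0 0 -1'
```

```text
time: 3.42
tool_pos: [560.9, 247.2, 140.6]
tcp_rot: [3.139, 0.001, 2.169]
contact_force: [0.3, -0.4, -0.2]
grip_width: 0.3
finger_force: 0.0
time: 4.0
tool_pos: [536.7, 281.5, 139.1]
tcp_rot: [3.141, 0.001, 2.169]
contact_force: [1.6, -0.8, 2.0]
grip_width: 0.5
finger_force: 1.1
```

Light contact. I'll keep pushing.

```bash
python3 -m handwheel '0.1 0 0 0 0 0 -1;0.2 0 0 0 0 0 -1;0.3 0 0 0 0 0 -1;0.38 0 0 0 0 0 -1;0.44 0 0 0 0 0 -1;0.44 0 0 0 0 0 -1;0.44 0 0 0 0 0 -1;0.44 0 0 0 0 0 -1'
python3 - <<'E'
from h import *
im=[]
for n in("side","top"):
    p=viewer.capture(n);u,v=map(int,proj(p,(515,300,150)));c=p["frame"][max(0,v-50):v+50,u-50:u+50];im.append(cv2.resize(c,(400,400),interpolation=2))
cv2.imwrite("pics/n3.png",np.hstack(im)[:,:,::-1]);print(bot.get_obs()["contact_force"])
E
```

```text
time: 4.67
tool_pos: [513.3, 316.2, 138.4]
tcp_rot: [3.141, 0.003, 2.168]
contact_force: [6.5, -6.8, -1.0]
grip_width: 0.5
finger_force: 5.2
[ 7.3255932  -5.44992258 -0.58971441]
```

View pics/n3.png

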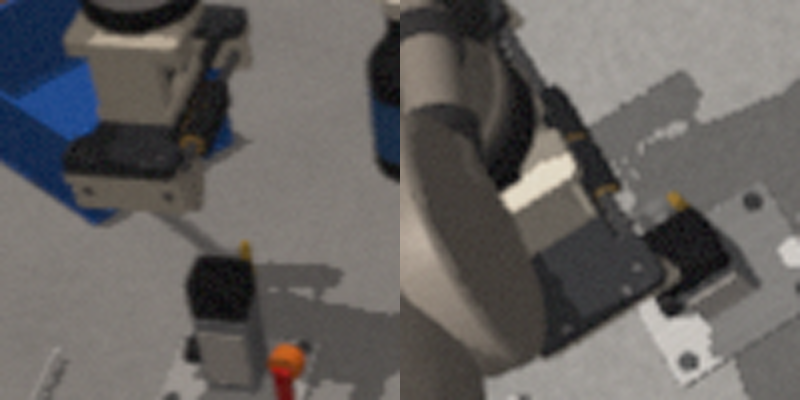

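The arm leans well over: side crop from (245,250) up to (165,215). The force matches about 0.8 rad. I'll back off smoothly, clear the arm and then raise.

```bash
python3 -m handwheel '-0.1 0 0 0 0 0 -1;-0.22 0 0 0 0 0 -1;-0.34 0 0 0 0 0 -1;-0.46 0 0 0 0 0 -1;-0.58 0 0 0 0 0 -1;-0.7 0 0 0 0 0 -1;-0.85 0 0 0 0 0 -1;-0.95 0 0 0 0 0 -1'
python3 -m handwheel '-0.1 0 -0.3 0 0 0 -1;-0.1 0 -0.6 0 0 0 -1;-0.1 0 -0.9 0 0 0 -1;-0.1 0 -0.9 0 0 0 -1;-0.1 0 -0.9 0 0 0 -1;-0.1 0 -0.9 0 0 0 -1;-0.1 0 -0.9 0 0 0 -1;-0.1 0 -0.9 0 0 0 -1'
python3 - <<'E'
from h import *
p=viewer.capture("side")
cv2.imwrite("pics/n4.png",cv2.resize(p["frame"][60:260,120:390],None,fx=2.9,fy=2.9,interpolation=2)[:,:,::-1]);print(bot.get_obs()["contact_force"])
E
```

```text
time: 5.43
tool_pos: [565.9, 237.5, 138.3]
tcp_rot: [-3.141, -0.0, 2.168]
contact_force: [0.4, 0.5, -0.3]
grip_width: 0.2
finger_force: 0.0
time: 6.1
tool_pos: [570.2, 230.6, 227.1]
tcp_rot: [-3.139, -0.001, 2.168]
contact_force: [0.1, -0.3, -0.5]
grip_width: 0.5
finger_force: 0.0
[-0.00559996 -0.27603096  0.69521831]
```

View pics/n4.png

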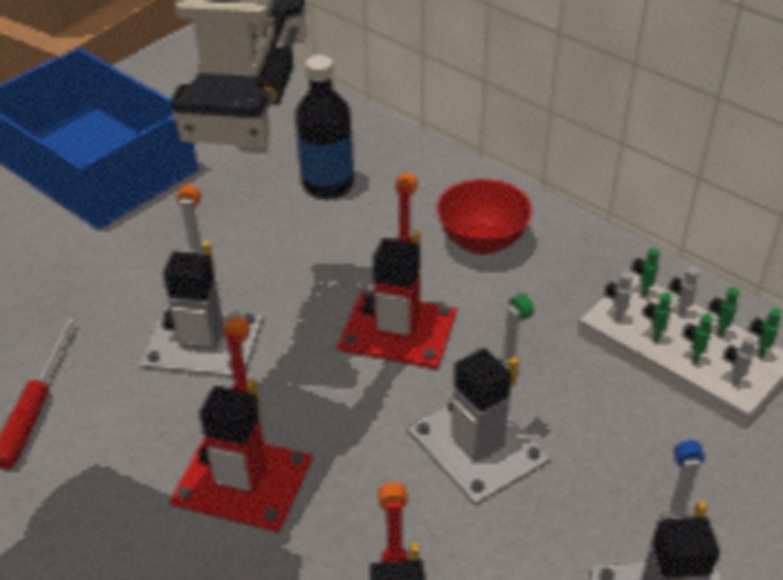

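The orange arm is back upright, with its roller at (188,195). The green and blue arms haven't moved, and the gripper is clear of everything.

```bash
python3 -c "
from plant import bot
print(bot.close_job())"
```

```text
the job is handed in; nothing more can be done
None
```

I pushed the orange switch's arm to about 0.8 rad, past its 0.5 trip point, and it sprang back upright; the blue and green arms were not touched, and the job is handed in at about 6 s.

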